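# Shift the wheel grinder's gearbox into third

### The job

Shift the bench grinder's gearbox into third: push the gear lever along the left leg of its H-shaped gate to the crossbar, across to the right leg, and then forward, away from the robot, until it is fully home in the far right slot (the one marked with three dots). Push it gently with the fingers, not with the hand or arm, and do not grip it; leave the loose things lying about where they are, and let go of the lever at the end.

Things in the scene. Friction and masses are not known exactly. Their poses are not given: they have to be found in the camera images.
- gearbox: grinder with blue gearbox 170 x 170 mm, top 110 mm above the table, fixed, in a new place and up to 0.3 rad askew each time. Origin on the table under its centre; x forward (away from the robot), y left, z up. Grey motor, 104 mm across, along its right side to y = -270 mm, top 118 mm high; rubber wheel, 120 mm across, on its left (y = 97 to 122 mm), top 126 mm high
- gate: aluminium gate plate on the gearbox; origin in the middle of its top face (120 mm above the table), axes as the gearbox. 18 mm slots form an H: crossbar along y at x = 0, left leg at y = +20 mm, right leg at y = -20 mm, legs from x = -29 to +29 mm. Far left slot is first, near left second, far right third (three dots), near right fourth. Inner corners rounded
- gearstick: gear lever: 12 mm steel shaft with a black ball knob 36 mm across, top 208 mm above the table when upright. Tilts about a pivot (this origin) 95 mm below the plate's top; z up the lever. Play at the knob 5 mm either way in the slots. Stays where left; about 1.5 N at the knob moves it slowly, 4 N at 0.15 m/s; over 35 N of finger force is too rough
- knob_mid (a point): centre of the lever's ball knob, 165 mm from the pivot (about 190 mm above the table when upright)
- shift_forward (a joint): tilt of the lever forward (+, away from the robot) or back (-), rad; 0 in the crossbar, +0.22 at the forward end stop, -0.22 at the rear one. It starts anywhere along the left leg. One rad is about 165 mm at the knob
- shift_side (a joint): tilt of the lever to the right (+) or left (-), rad; about -0.22 in the middle of the left leg, where it starts, and +0.22 in the middle of the right leg; end stops at -0.25 and +0.25
- oil_bottle: grey plastic oil bottle, 60 mm across, 140 mm high, upright behind the motor; origin at the centre of its base; loose, to be left alone
- steel_mug: steel mug, 76 mm across, 85 mm high, upright behind the wheel; origin at the centre of its base; loose, to be left alone
- wood_block: wooden block 120 x 45 x 40 mm lying left of the wheel; origin at the centre of its underside; loose, to be left alone
- spanner: steel spanner 180 mm long lying flat on the robot's side of the motor; origin at its middle underside; loose, to be left alone
- bar_blank: flat steel bar 200 x 30 x 6 mm lying behind the gearbox; origin at the centre of its underside; loose, to be left alone
- steel_collar: steel ring 30 mm across and 14 mm high, lying loose on top of the gearbox in its near left corner; origin at the centre of its underside; loose, to be left alone
- brush: hand brush lying on the table to the left of the wooden block; origin at its middle underside; loose, to be left alone

How it is judged (in metres and radians):
On the way:
1. the lever has come across the crossbar into the right leg (value of joint shift_side above 0.17 rad and value of joint shift_forward below 0.15 rad), for 0.04 s.
At the end, for the whole second after the job is handed in: the lever stands at rest in the far right (third) slot, tilted forward at least 0.185 rad of its 0.22 rad (within about 5.5 mm of its end stop at the knob), and the robot has left it (value of joint shift_forward above 0.185 rad and value of joint shift_side above 0.16 rad and velocity of joint shift_forward between -0.05 and 0.05 rad/s); the robot touches nothing.
It fails at once if the lever is gripped or forced: more than 35 N between fingers and lever (contact force between the fingers and gearstick above 35 N).
It fails at once if the lever is pushed with the hand or arm instead of the fingers (contact force between the arm and gearstick above 10 N).
It fails at once if a loose bystander is pushed more than 20 mm or lifted (distance of any of oil_bottle, steel_mug, wood_block, spanner, bar_blank, steel_collar, brush from where it was at the start of the episode above 0.02 m).
It also fails if it takes over 56 s, if anything falls off the work surface, if the arm or the gripper's body presses on something with over 40 N, if the wrist force passes 120 N, or if a joint passes its speed limit or range.

### The arm

A 6-joint arm with a two-finger parallel gripper is mounted at the origin on the work surface. World frame = base frame: x ahead of the robot, y to its left, z up, the work surface at z = 0. Lengths are in m, angles in degrees, forces in N, time in s.
With the tool pointing down it reaches from about 0.4 to 0.825 m from the base axis. Payload 7 kg.
Tool frame: the origin (TCP) lies midway between the tips of the shut fingers; the grasp point (between the pads) lies 19 mm behind it (r.hold_point_z is the distance from the TCP to the grasp point, in m); x points along the fingers, y is the direction in which the jaws open and shut, and the axes are right-handed (so a half turn about x gives the same grasp; the last joint's range is limited). The gripper opens to 88 mm and grips with 3 to 60 N. Pads are 19 mm wide; open, the fingers measure 130 mm over their backs; the gripper's body (78 mm by 193 mm) begins 47 mm behind the grasp point.
Start: joints at [83.199, 20.546, 0.682, 0, -70.136, -16.507], TCP at [0.267, 0.62, 0.227] pointing down, gripper open.
Joint ranges: [-176.03, 176.03], [-82.01, 121.73], [-58.28, 71.71], [-173.87, 95.51], [-174.79, -0.11], [-173.66, 173.66]. Speed limits (degrees/s): [136.94, 136.94, 172.46, 180, 180, 180].

### API

Orientations are given as [roll, pitch, yaw] about the fixed x, y, z axes, in that order (R = Rz(yaw) Ry(pitch) Rx(roll)).
In Python, from plant import r, viewer, order gives the robot as it stands. The module is installed in compiled form; this text tells all that it offers.
- The arm moves only by the shell command python3 -m creep 'ROWS' [FORCE]. ROWS is JSON, a list of rows, each an object of numbers: "ax", "ay", "az": the turn, a rotation vector about the tool's x, y, z in degrees; "tx", "ty", "tz": the shift along the tool's x, y, z in m; "fingers": the finger opening in m, from 0 to 0.0876. A call has 1 to 5 rows; each row is the pose to reach, as a shift and turn from the pose commanded when the call began, along the tool's axes at that moment; what a row does not reach only later rows make up. A row lasts 1/10 s, in which the tool goes at most 50 mm and 8.59 degrees, less where a joint would pass 70% of its speed; a pose out of reach is approached as far as the arm can. A call with a gripper value outside its range is refused whole. The fingers move at their own pace and stop on an object; FORCE is the grip in N (left out, the last holds). Time passes only in rows, so rows that repeat a pose let the fingers close. It gives the time, the measured TCP pose, the force and the opening at its end, in the units of the state.
- r.get_state(): the state, without advancing time (a new reading comes with each control period).
- viewer.capture(name): name is "side" or "top" or "wrist"; returns a dict with "pixels" (480x640x3 uint8, blue, green, red), "depth" (480x640 float32, m along the optical axis (not along the pixel's ray), 0 where there is no reading), "fx", "fy", "cx", "cy" (pixels), "rvec" (rotation vector, rad) and "tvec" (3), from world to camera coordinates, as OpenCV has them; the wrist camera has in their place "T_tool_cam" (4x4, takes a point from camera to tool coordinates, whose origin is the TCP and whose axes are the tool frame's). Camera axes: x right, y down, z forward; pixel columns grow to the right and rows downward; lengths in m; the calibration is good to about 2 mm. A picture is of the moment at which its call begins: read the wrist's pose just before it.
- order.close_job(): hands the job in, once; it reports no verdict.
The state is a dict: "time_s": time; "joints": joint angles; "qd": joint speeds; "joint_torque": joint torques, N m; "tcp_pos": TCP position; "eef_rot": TCP orientation; "contact_force": force on the tool from outside, world axes, zero at the start; "moment": the same for the moment, N m; "gripper_width": finger opening in m.
Only numpy, scipy, OpenCV 4.12 (cv2) and the standard library are available. Lean on these libraries where they do the work, as an engineer would, in place of code of your own. Each camera call takes 0.05 s, during which the arm holds its last target.

## Working session

There is one attempt and no reset: what is moved stays moved. The work goes in short steps, Python scripts to look and compute and a shell command to move; the robot and the scene stay as the last step left them, time stands still between calls to the robot, and variables do not carry over. Pictures are saved under pics/ and viewed, and the job is handed in when it is done.

```bash
mkdir -p pics
python3 - <<'E'
from plant import r, viewer, order
import cv2
s=r.get_state(); print(s, r.hold_point_z)
for n in ["side","top"]:
    c=viewer.capture(n); cv2.imwrite(f"pics/{n}0.png",c["pixels"]); print(n,c["fx"],c["fy"],c["cx"],c["cy"],c["rvec"],c["tvec"])
E
```

```text
{'time_s': 0.0, 'joints': array([ 8.31992345e+01,  2.05905414e+01,  6.35132464e-01, -1.95091485e-02,
       -7.01365584e+01, -1.65071968e+01]), 'qd': array([ 0.04124687, -0.04177019,  0.02528752, -0.07405994, -0.09320174,
       -0.05012682]), 'joint_torque': array([ 4.29944259e-05, -5.82723427e+01,  2.93049020e+01,  6.99758381e+00,
        7.00752513e-03, -1.61427911e-04]), 'tcp_pos': array([0.26691194, 0.61946226, 0.22564502]), 'eef_rot': array([  95.23074316,   89.90622121, -108.08386264]), 'contact_force': array([ 0.57210216,  0.31463696, -0.32298924]), 'moment': array([ 0.01204149, -0.00660526,  0.01736893]), 'gripper_width': 0.08756791746794775} 0.0188
side 436.75927765533373 436.75927765533373 320.26445402862544 241.09870146840404 [ 0.03932738 -2.67024418  1.59569117] [0.59528698 0.09324107 0.88133611]
top 519.6767587184925 519.6767587184925 320.9933106081826 246.557901072629 [ 2.19882316 -2.01383796  0.21665872] [0.05027522 0.61906092 0.86510614]
```

View pics/side0.png

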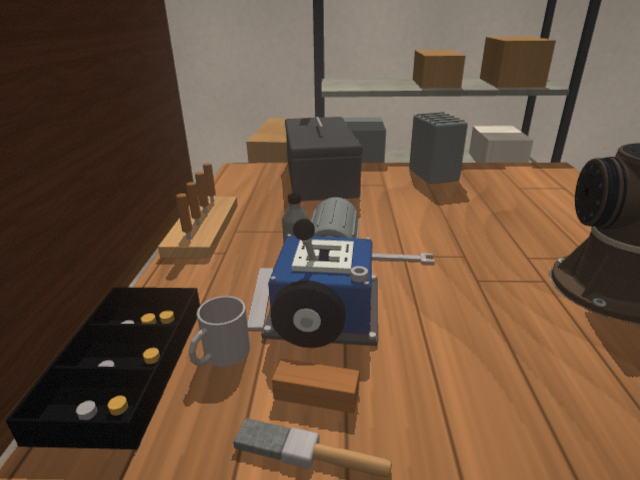

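View pics/top0.png

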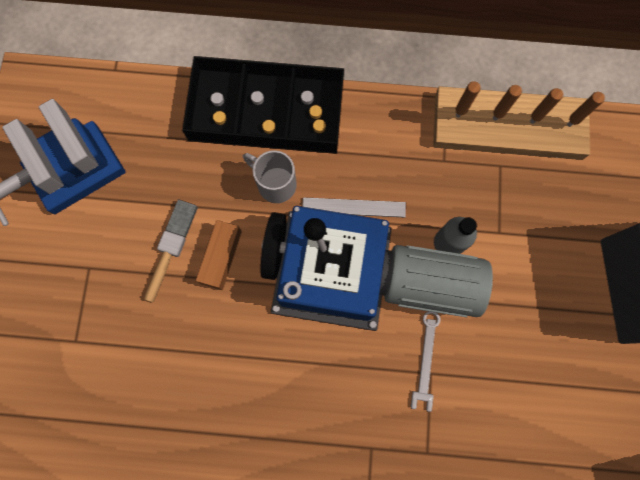

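The side view shows the black knob at about (303,229), left and forward over the gate. In the top view the knob is at about (315,230) and the white gate plate is centred near (334,260). The lever is well forward in the left leg. Next I measure the plate and the knob.

```bash
cat > h.py <<'E'
import numpy as np, cv2
from scipy.spatial.transform import Rotation as R
from plant import r, viewer, order
def ray(c,u,v):
    if "rvec" in c:
        M=cv2.Rodrigues(np.array(c["rvec"],float))[0]; t=np.array(c["tvec"],float).ravel()
        o=-M.T@t; d=M.T@np.array([(u-c["cx"])/c["fx"],(v-c["cy"])/c["fy"],1.])
    return o,d
def onz(c,u,v,z):
    o,d=ray(c,u,v); return o+d*(z-o[2])/d[2]
def tri(c1,p1,c2,p2):
    o1,d1=ray(c1,*p1);o2,d2=ray(c2,*p2)
    s=np.linalg.lstsq(np.c_[d1,-d2],o2-o1,rcond=None)[0]
    a=o1+s[0]*d1;b=o2+s[1]*d2
    return (a+b)/2,np.linalg.norm(a-b)
def blob(mask):
    n,l,st,ce=cv2.connectedComponentsWithStats(mask.astype(np.uint8))
    i=1+np.argmax(st[1:,4]); return l==i,st[i],ce[i]
E
python3 - <<'E'
from h import *
t=viewer.capture("top"); s=viewer.capture("side")
im=t["pixels"].astype(int)
roi=np.zeros(im.shape[:2],bool); roi[190:340,260:400]=1
w=(im.min(2)>165)&roi
m,st,ce=blob(w); print("plate",st,ce)
h=cv2.convexHull(np.argwhere(m)[:,::-1].astype(np.int32))
q=cv2.approxPolyDP(h,6,True)[:,0]; print(q.tolist())
rect=cv2.minAreaRect(h);print(rect)
for p in q: print(p,onz(t,p[0],p[1],.12).round(4))
b=((im[...,0]-im[...,2])>40)&roi
m,st,ce=blob(b);h=cv2.convexHull(np.argwhere(m)[:,::-1].astype(np.int32));print("blue",cv2.approxPolyDP(h,8,True)[:,0].tolist())
for n,c,(x0,x1,y0,y1) in (("top",t,(300,332,212,246)),("side",s,(288,320,212,245))):
    g=c["pixels"].astype(int).max(2)[y0:y1,x0:x1]<45
    m,st,ce=blob(g); print(n,st,ce+[x0,y0])
    (cx,cy),rad=cv2.minEnclosingCircle(np.argwhere(m)[:,::-1].astype(np.float32)); print(cx+x0,cy+y0,rad)
    y0,x0=y0-30,x0-30
    cv2.imwrite(f"pics/z_{n}.png",cv2.resize(c["pixels"][y0:y0+110,x0:x0+130],None,fx=6,fy=5.4,interpolation=2))
cv2.imwrite("pics/ztop.png",cv2.resize(t["pixels"][195:335,255:405],None,fx=5,fy=4.2))
E
```

```text
plate [ 301  228   65   64 1963] [335.61385634 261.45084055]
[[365, 234], [356, 291], [301, 282], [307, 246], [327, 228]]
((333.54052734375, 258.2567443847656), (57.04644775390625, 58.197242736816406), 9.462321281433105)
[365 234] [0.6288 0.0313 0.12  ]
[356 291] [0.5309 0.0394 0.12  ]
[301 282] [0.5378 0.1313 0.12  ]
[307 246] [0.5995 0.1271 0.12  ]
[327 228] [0.6335 0.0962 0.12  ]
blue [[388, 224], [375, 315], [278, 300], [293, 211]]
top [  4   6  22  23 377] [314.13793103 228.96286472]
314.509259223938 229.09259223937988 11.194896697998047
side [  6   8  20  20 252] [303.55952381 230.86507937]
303.5 229.5 10.12432861328125
```

```bash
ls pics
```

```text
side0.png
top0.png
z_side.png
z_top.png
ztop.png
```

View pics/ztop.png

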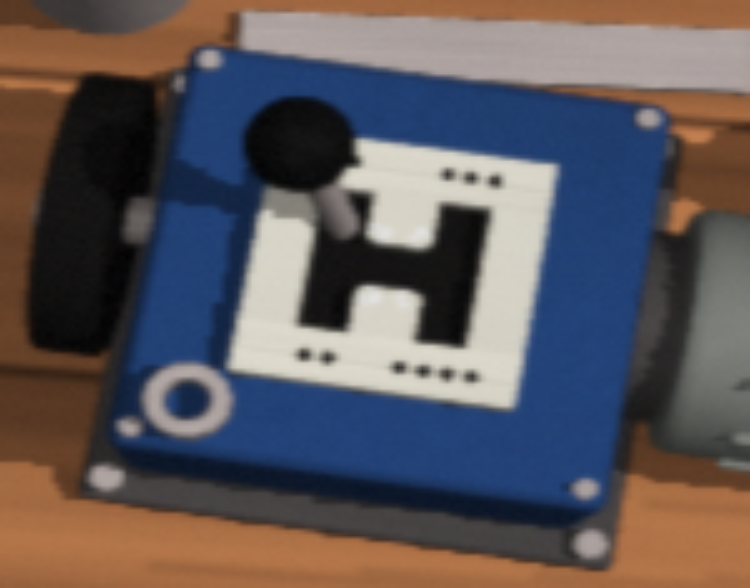

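Run:
```python
from h import *
t=viewer.capture("top"); s=viewer.capture("side")
cor={k:onz(t,*p,.12)[:2] for k,p in dict(FR=(365,234),NR=(356,291),NL=(301,282)).items()}
c0=(cor["FR"]+cor["NL"])/2
yl=cor["NL"]-cor["NR"]; xf=cor["FR"]-cor["NR"]
a1=np.degrees(np.arctan2(-yl[0],yl[1])); a2=np.degrees(np.arctan2(xf[1],xf[0])); print("centre",c0,np.linalg.norm(yl),np.linalg.norm(xf),a1,a2)
B=[(388,224),(375,315),(278,300),(293,211)]
P=np.array([onz(t,*p,.11)[:2] for p in B]);print(P.round(4).tolist(),P.mean(0))
for i,j in ((1,0),(2,3)): d=P[j]-P[i];print("ang",np.degrees(np.arctan2(d[1],d[0])),np.linalg.norm(d))
for i,j in ((1,2),(0,3)): d=P[j]-P[i];print("ang",np.degrees(np.arctan2(-d[0],d[1])),np.linalg.norm(d))
k,e=tri(t,(314.5,229.1),s,(303.6,229.7));print("knob",k,e)
print("camera centres",ray(t,0,0)[0],ray(s,0,0)[0])
```

```text
centre [0.58331704 0.08130315] 0.09221076975035813 0.09823211633437724 -4.317528707643539 -4.716577114816864
[[0.6524, -0.0076], [0.4952, 0.0045], [0.5058, 0.167], [0.661, 0.1573]] [0.57858519 0.08032016]
ang -4.385091594730478 0.1576622101513599
ang -3.5899935688519693 0.15550856230477547
ang -3.7461924245482967 0.16290803464941422
ang -3.0019952640375567 0.16510394412937607
knob [0.61513181 0.11513013 0.18451465] 0.0025124898354803695
camera centres [0.41874971 0.09101025 0.97495563] [0.5607672  0.75363263 0.50733798]
```

```bash
cat >> h.py <<'E'
PSI=np.radians(-4.4); G0=np.array([0.5825,0.081])
XH=np.array([np.cos(PSI),np.sin(PSI)]); YH=np.array([-np.sin(PSI),np.cos(PSI)])
def g2w(x,y,z): p=G0+x*XH+y*YH; return np.array([p[0],p[1],z])
def w2g(p): d=np.asarray(p)[:2]-G0; return np.array([d@XH,d@YH,p[2]])
def tool():
    s=r.get_state(); Rt=R.from_euler('xyz',s["eef_rot"],degrees=True).as_matrix(); return s,Rt,np.array(s["tcp_pos"])
def Rdes(sign=1):
    y=sign*np.array([*YH,0]); x=np.array([0,0,-1.]); return np.c_[x,y,np.cross(x,y)]
def plan(tgts,sign=None):
    s,Rt,p=tool(); print("t %.2f"%s["time_s"],"gate pos",w2g(p).round(4),"F gate",[round(float(v),2) for v in (s["contact_force"][:2]@XH,s["contact_force"][:2]@YH,s["contact_force"][2])],"w %.3f"%s["gripper_width"])
    for sg in ([1,-1]):
        print("turn sign",sg,np.degrees(R.from_matrix(Rt.T@Rdes(sg)).as_rotvec()).round(2))
    print("tool axes in gate:",[(round(float(a[:2]@XH),3),round(float(a[:2]@YH),3),round(float(a[2]),3)) for a in Rt.T])
    for g in tgts: print(g,"->",(Rt.T@(g2w(*g)-p)).round(4))
E
python3 - <<'E'
from h import *
print(w2g([.6151,.1151,.1845]))
plan([(0.10,0.10,.26),(0.075,0.036,.26),(0.075,0.036,.17)])
print(r.get_state()["joints"])
E
```

```text
[0.0298878  0.03650054 0.1845    ]
t 0.30 gate pos [-0.3559  0.513   0.2262] F gate [0.31, -0.64, 0.04] w 0.088
turn sign 1 [ 1.6109e+02 -5.0000e-02 -0.0000e+00]
turn sign -1 [-18.91   0.    -0.03]
tool axes in gate: [(-0.0, -0.001, -1.0), (-0.324, -0.946, 0.001), (-0.946, 0.324, -0.0)]
(0.1, 0.1, 0.26) -> [-0.0336  0.243  -0.5651]
(0.075, 0.036, 0.26) -> [-0.0336  0.3116 -0.5622]
(0.075, 0.036, 0.17) -> [ 0.0564  0.3116 -0.5622]
[ 8.32000323e+01  2.05652529e+01  6.67986258e-01 -5.17299780e-03
 -7.01353059e+01 -1.65084974e+01]
```

```bash
python3 -m creep '[{"tx":-0.02,"ax":-7,"fingers":0},{"tx":-0.04,"ax":-14,"fingers":0},{"tx":-0.04,"ax":-18.9,"fingers":0},{"tx":-0.04,"ax":-18.9,"fingers":0},{"tx":-0.04,"ax":-18.9,"fingers":0}]' 10
python3 - <<'E'
from h import *
plan([(0.10,0.10,.26),(0.075,0.036,.26),(0.075,0.036,.17)])
E
```

```text
t 0.30 gate pos [-0.3559  0.513   0.2262] F gate [0.31, -0.64, 0.04] w 0.088
turn sign 1 [ 1.6109e+02 -5.0000e-02 -0.0000e+00]
turn sign -1 [-18.91   0.    -0.03]
tool axes in gate: [(-0.0, -0.001, -1.0), (-0.324, -0.946, 0.001), (-0.946, 0.324, -0.0)]
(0.1, 0.1, 0.26) -> [-0.0336  0.243  -0.5651]
(0.075, 0.036, 0.26) -> [-0.0336  0.3116 -0.5622]
(0.075, 0.036, 0.17) -> [ 0.0564  0.3116 -0.5622]invalid input
```

```bash
python3 -m creep '[{"tx":-0.02,"ax":-7.0,"fingers":0.0},{"tx":-0.04,"ax":-14.0,"fingers":0.0},{"tx":-0.04,"ax":-18.9,"fingers":0.0},{"tx":-0.04,"ax":-18.9,"fingers":0.0},{"tx":-0.04,"ax":-18.9,"fingers":0.0}]'; echo rc $?; python3 -m creep --help
```

```text
rc 1invalid input
invalid input: not JSON, or not a number
```

```bash
python3 -m creep '[{"ax":-7,"ay":0,"az":0,"tx":-0.02,"ty":0,"tz":0,"fingers":0},{"ax":-14,"ay":0,"az":0,"tx":-0.04,"ty":0,"tz":0,"fingers":0},{"ax":-18.9,"ay":0,"az":0,"tx":-0.04,"ty":0,"tz":0,"fingers":0},{"ax":-18.9,"ay":0,"az":0,"tx":-0.04,"ty":0,"tz":0,"fingers":0},{"ax":-18.9,"ay":0,"az":0,"tx":-0.04,"ty":0,"tz":0,"fingers":0}]'; echo rc $?
```

```text
time_s: 0.8
tcp_pos: [0.2669, 0.6196, 0.2661]
eef_rot: [67.6, 90.0, -117.0]
contact_force: [0.6, 0.0, -0.2]
gripper_width: 0.0531
rc 0
```

Run:
```python
from h import *
plan([(0.10,0.10,.26),(0.09,0.036,.26),(0.075,0.036,.17)])
```

```text
t 0.80 gate pos [-0.3559  0.5128  0.2661] F gate [0.56, 0.05, -0.24] w 0.053
turn sign 1 [ 1.7984e+02 -7.0000e-02 -3.0000e-02]
turn sign -1 [-0.16  0.02 -0.04]
tool axes in gate: [(-0.0, -0.001, -1.0), (-0.003, -1.0, 0.001), (-1.0, 0.003, 0.0)]
(0.1, 0.1, 0.26) -> [ 0.0062  0.4115 -0.4571]
(0.09, 0.036, 0.26) -> [ 0.0063  0.4755 -0.4473]
(0.075, 0.036, 0.17) -> [ 0.0963  0.4755 -0.4323]
```

```bash
python3 -m creep '[{"ax":0,"ay":0,"az":0,"tx":0,"ty":0.032,"tz":-0.03,"fingers":0},{"ax":0,"ay":0,"az":0,"tx":0,"ty":0.064,"tz":-0.06,"fingers":0},{"ax":0,"ay":0,"az":0,"tx":0,"ty":0.096,"tz":-0.09,"fingers":0},{"ax":0,"ay":0,"az":0,"tx":0,"ty":0.128,"tz":-0.12,"fingers":0},{"ax":0,"ay":0,"az":0,"tx":0,"ty":0.16,"tz":-0.15,"fingers":0}]'; 
python3 -m creep '[{"ax":0,"ay":0,"az":0,"tx":0,"ty":0.032,"tz":-0.03,"fingers":0},{"ax":0,"ay":0,"az":0,"tx":0,"ty":0.064,"tz":-0.06,"fingers":0},{"ax":0,"ay":0,"az":0,"tx":0,"ty":0.096,"tz":-0.09,"fingers":0},{"ax":0,"ay":0,"az":0,"tx":0,"ty":0.128,"tz":-0.12,"fingers":0},{"ax":0,"ay":0,"az":0,"tx":0,"ty":0.16,"tz":-0.15,"fingers":0}]'
python3 - <<'E'
from h import *
plan([(0.10,0.10,.26),(0.09,0.036,.26),(0.075,0.036,.17)])
E
```

```text
time_s: 1.3
tcp_pos: [0.405, 0.4471, 0.266]
eef_rot: [67.5, 89.9, -117.1]
contact_force: [1.1, 0.2, -0.4]
gripper_width: 0.0134
time_s: 1.8
tcp_pos: [0.5422, 0.2761, 0.2661]
eef_rot: [44.6, 90.0, -139.9]
contact_force: [1.5, 0.7, -0.4]
gripper_width: 0.0005
t 1.80 gate pos [-0.0551  0.1914  0.2661] F gate [1.47, 0.82, -0.42] w 0.000
turn sign 1 [ 1.7986e+02 -5.0000e-02 -5.0000e-02]
turn sign -1 [-0.14  0.03 -0.03]
tool axes in gate: [(-0.001, -0.001, -1.0), (-0.002, -1.0, 0.001), (-1.0, 0.002, 0.001)]
(0.1, 0.1, 0.26) -> [ 0.006   0.091  -0.1554]
(0.09, 0.036, 0.26) -> [ 0.0061  0.155  -0.1455]
(0.075, 0.036, 0.17) -> [ 0.0961  0.155  -0.1306]
```

```bash
python3 -m creep '[{"ax":0,"ay":0,"az":0,"tx":0,"ty":0.031,"tz":-0.029,"fingers":0},{"ax":0,"ay":0,"az":0,"tx":0,"ty":0.062,"tz":-0.058,"fingers":0},{"ax":0,"ay":0,"az":0,"tx":0,"ty":0.093,"tz":-0.087,"fingers":0},{"ax":0,"ay":0,"az":0,"tx":0,"ty":0.124,"tz":-0.116,"fingers":0},{"ax":0,"ay":0,"az":0,"tx":0,"ty":0.155,"tz":-0.146,"fingers":0}]'
python3 - <<'E'
from h import *
plan([(0.075,0.036,.17)])
for n in ("top","side","wrist"):
    c=viewer.capture(n); cv2.imwrite(f"pics/{n}1.png",c["pixels"])
E
```

```text
time_s: 2.3
tcp_pos: [0.6758, 0.1104, 0.2659]
eef_rot: [21.8, 89.9, -162.8]
contact_force: [0.2, 0.4, -1.0]
gripper_width: 0.0006
t 2.30 gate pos [0.0908 0.0365 0.2659] F gate [0.17, 0.38, -0.99] w 0.001
turn sign 1 [ 1.7985e+02 -4.0000e-02 -9.0000e-02]
turn sign -1 [-0.15  0.06 -0.02]
tool axes in gate: [(-0.001, -0.0, -1.0), (-0.003, -1.0, 0.0), (-1.0, 0.003, 0.001)]
(0.075, 0.036, 0.17) -> [0.0959 0.0005 0.0157]
```

View pics/side1.png

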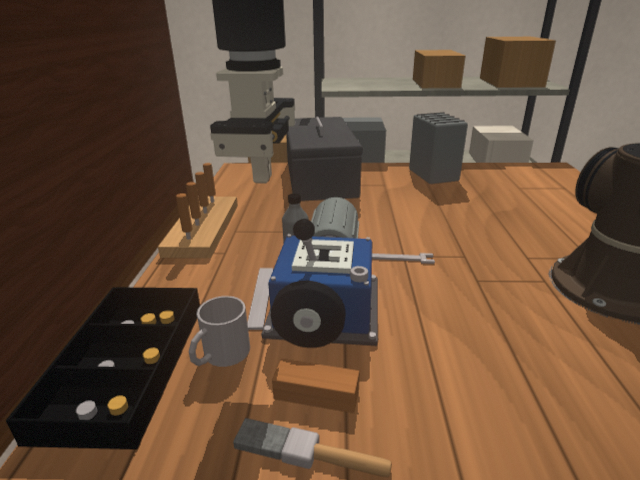

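View pics/wrist1.png

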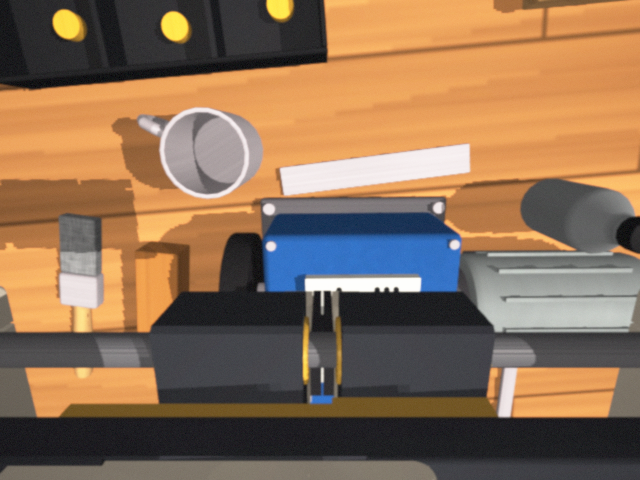

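The side view shows the shut fingertips at about (262,180), above and beyond the knob at (303,229). I check this by projecting the reported TCP into the image.

Run:
```python
from h import *
s,Rt,p=tool()
for n in ("top","side"):
    c=viewer.capture(n)
    K=np.array([[c["fx"],0,c["cx"]],[0,c["fy"],c["cy"]],[0,0,1]])
    pts=np.array([p,[.6151,.1151,.1845],g2w(0,0,.12)])
    print(n,cv2.projectPoints(pts,np.array(c["rvec"]),np.array(c["tvec"]),K,None)[0][:,0].round(1).tolist())
```

```text
top [[321.8, 174.2], [314.6, 228.3], [333.5, 258.3]]
side [[264.4, 182.5], [304.4, 229.9], [325.1, 253.7]]
```

View pics/top1.png

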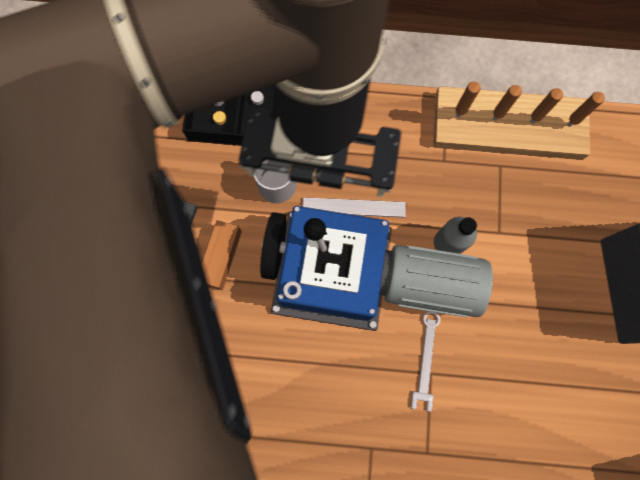

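```bash
python3 -m creep '[{"ax":0,"ay":0,"az":0,"tx":0.03,"ty":0,"tz":0.004,"fingers":0},{"ax":0,"ay":0,"az":0,"tx":0.06,"ty":0,"tz":0.008,"fingers":0},{"ax":0,"ay":0,"az":0,"tx":0.085,"ty":0,"tz":0.012,"fingers":0},{"ax":0,"ay":0,"az":0,"tx":0.094,"ty":0,"tz":0.013,"fingers":0},{"ax":0,"ay":0,"az":0,"tx":0.094,"ty":0,"tz":0.013,"fingers":0}]'
python3 - <<'E'
from h import *
plan([(0.03+.0275,0.036,.172),(0.0275,0.036,.172)])
c=viewer.capture("side"); cv2.imwrite(f"pics/side2.png",cv2.resize(c["pixels"][110:330,200:420],(800,600)))
E
```

```text
time_s: 3.05
tcp_pos: [0.6613, 0.1138, 0.1717]
eef_rot: [29.4, 89.9, -155.0]
contact_force: [0.5, 0.1, 0.8]
gripper_width: 0.0004
t 3.05 gate pos [0.076  0.0387 0.1717] F gate [0.49, 0.11, 0.79] w 0.000
turn sign 1 [-1.7995e+02  9.0000e-02  1.6000e-01]
turn sign -1 [ 0.05  0.1  -0.06]
tool axes in gate: [(-0.002, -0.001, -1.0), (0.001, -1.0, 0.001), (-1.0, -0.001, 0.002)]
(0.057499999999999996, 0.036, 0.172) -> [-0.0002  0.0027  0.0185]
(0.0275, 0.036, 0.172) -> [-0.0002  0.0027  0.0485]
```

View pics/side2.png

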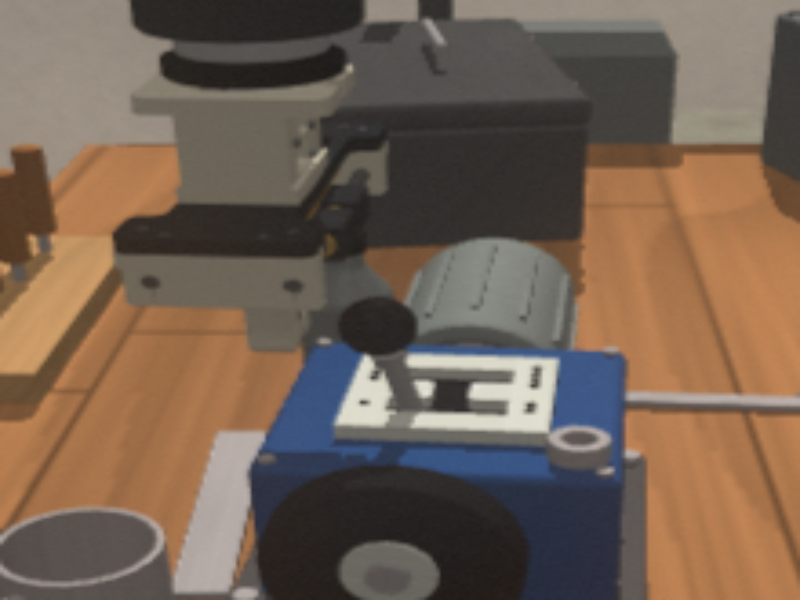

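The fingers at crop (275,350) sit beyond the knob at (378,325) and overlap it in height. I pull the lever back in small steps.

```bash
python3 -m creep '[{"ax":0,"ay":0,"az":0,"tx":0.004,"ty":0.002,"tz":0.01,"fingers":0},{"ax":0,"ay":0,"az":0,"tx":0.004,"ty":0.002,"tz":0.015,"fingers":0},{"ax":0,"ay":0,"az":0,"tx":0.004,"ty":0.002,"tz":0.019,"fingers":0},{"ax":0,"ay":0,"az":0,"tx":0.004,"ty":0.002,"tz":0.023,"fingers":0},{"ax":0,"ay":0,"az":0,"tx":0.004,"ty":0.002,"tz":0.027,"fingers":0}]'; 
python3 -m creep '[{"ax":0,"ay":0,"az":0,"tx":0,"ty":0,"tz":0.004,"fingers":0},{"ax":0,"ay":0,"az":0,"tx":0,"ty":0,"tz":0.008,"fingers":0},{"ax":0,"ay":0,"az":0,"tx":0,"ty":0,"tz":0.012,"fingers":0},{"ax":0,"ay":0,"az":0,"tx":0,"ty":0,"tz":0.014,"fingers":0},{"ax":0,"ay":0,"az":0,"tx":0,"ty":0,"tz":0.014,"fingers":0}]'
python3 - <<'E'
from h import *
plan([(0.0275,0.036,.168)])
c=viewer.capture("side"); cv2.imwrite(f"pics/side3.png",cv2.resize(c["pixels"][110:330,200:420],(800,600)))
E
```

```text
time_s: 3.6
tcp_pos: [0.6359, 0.1134, 0.1697]
eef_rot: [-160.4, 89.8, 15.2]
contact_force: [2.2, 0.3, 2.3]
gripper_width: 0.0005
time_s: 4.1
tcp_pos: [0.6207, 0.1141, 0.1684]
eef_rot: [15.6, 90.0, -168.8]
contact_force: [1.7, 0.1, 0.9]
gripper_width: 0.0006
t 4.10 gate pos [0.0356 0.036  0.1684] F gate [1.71, 0.27, 0.87] w 0.001
turn sign 1 [ 1.8e+02 -2.0e-02 -6.0e-02]
turn sign -1 [-0.    0.04 -0.01]
tool axes in gate: [(-0.001, -0.0, -1.0), (-0.0, -1.0, 0.0), (-1.0, 0.0, 0.001)]
(0.0275, 0.036, 0.168) -> [ 0.0004 -0.      0.0081]
```

View pics/side3.png

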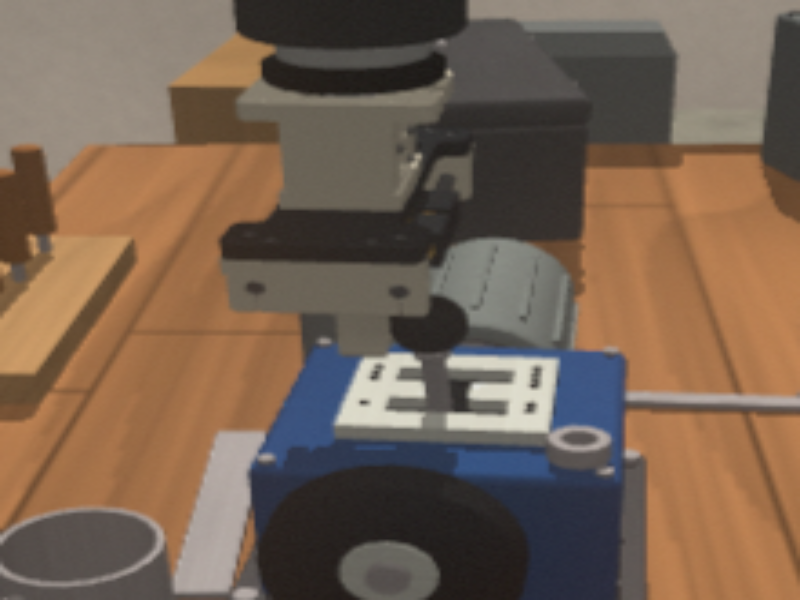

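The knob has moved to crop (428,325) with about 1.7 N of push. About 8 mm remain to the crossbar.

```bash
python3 -m creep '[{"ax":0,"ay":0,"az":0,"tx":0,"ty":0,"tz":0.003,"fingers":0},{"ax":0,"ay":0,"az":0,"tx":0,"ty":0,"tz":0.006,"fingers":0},{"ax":0,"ay":0,"az":0,"tx":0,"ty":0,"tz":0.008,"fingers":0},{"ax":0,"ay":0,"az":0,"tx":0,"ty":0,"tz":0.008,"fingers":0},{"ax":0,"ay":0,"az":0,"tx":0,"ty":0,"tz":0.008,"fingers":0}]'
python3 - <<'E'
from h import *
plan([(0.0275,0.036,.168)])
t=viewer.capture("top");s=viewer.capture("side"); cv2.imwrite(f"pics/side4.png",s["pixels"][150:310,240:400].repeat(4,0).repeat(4,1)[:600]);cv2.imwrite(f"pics/top4.png",cv2.resize(t["pixels"][195:335,255:405],None,fx=5,fy=4.2))
E
```

```text
time_s: 4.65
tcp_pos: [0.6131, 0.1148, 0.1685]
eef_rot: [15.7, 90.0, -168.7]
contact_force: [0.1, 0.6, 1.0]
gripper_width: 0.0003
t 4.65 gate pos [0.0279 0.036  0.1685] F gate [0.07, 0.63, 0.97] w 0.000
turn sign 1 [ 1.8e+02 -1.0e-02 -3.0e-02]
turn sign -1 [-0.    0.02 -0.01]
tool axes in gate: [(-0.0, -0.0, -1.0), (-0.0, -1.0, 0.0), (-1.0, 0.0, 0.0)]
(0.0275, 0.036, 0.168) -> [0.0005 0.     0.0004]
```

View pics/side4.png

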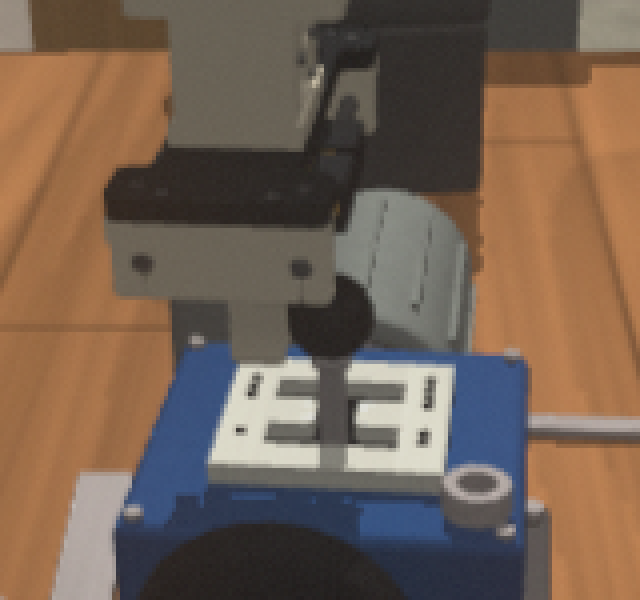

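View pics/top4.png

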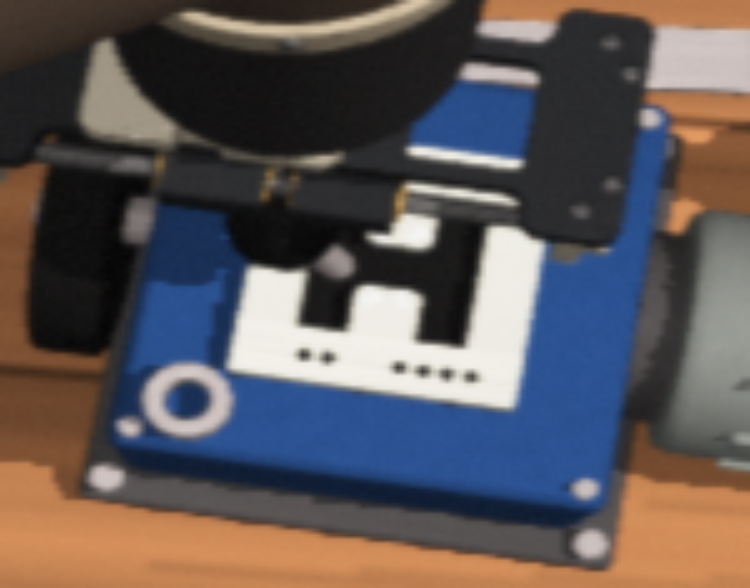

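The side view shows the shaft at (330,435), in the middle of the left slot (265–400), so it is level with the crossbar. Next I back off, rise and come down on the knob's left side.

```bash
python3 -m creep '[{"ax":0,"ay":0,"az":0,"tx":0,"ty":0,"tz":-0.01,"fingers":0},{"ax":0,"ay":0,"az":0,"tx":0,"ty":0,"tz":-0.02,"fingers":0},{"ax":0,"ay":0,"az":0,"tx":-0.03,"ty":0,"tz":-0.022,"fingers":0},{"ax":0,"ay":0,"az":0,"tx":-0.06,"ty":0,"tz":-0.022,"fingers":0},{"ax":0,"ay":0,"az":0,"tx":-0.065,"ty":-0.01,"tz":-0.02,"fingers":0}]'; 
python3 -m creep '[{"ax":0,"ay":0,"az":0,"tx":0,"ty":-0.03,"tz":0.02,"fingers":0},{"ax":0,"ay":0,"az":0,"tx":0,"ty":-0.055,"tz":0.045,"fingers":0},{"ax":0,"ay":0,"az":0,"tx":0,"ty":-0.055,"tz":0.048,"fingers":0},{"ax":0,"ay":0,"az":0,"tx":0,"ty":-0.055,"tz":0.048,"fingers":0}]'
python3 - <<'E'
from h import *
plan([(0,0.1,.168)])
t=viewer.capture("top");s=viewer.capture("side"); cv2.imwrite(f"pics/side5.png",s["pixels"][150:310,240:400].repeat(4,0).repeat(4,1)[:600]);cv2.imwrite(f"pics/top5.png",cv2.resize(t["pixels"][195:335,255:405],None,fx=5,fy=4.2))
E
```

```text
time_s: 5.25
tcp_pos: [0.6365, 0.1228, 0.2373]
eef_rot: [-164.5, 89.7, 11.0]
contact_force: [0.4, -0.4, 0.6]
gripper_width: 0.0007
time_s: 5.65
tcp_pos: [0.5902, 0.1825, 0.2334]
eef_rot: [31.0, 90.0, -153.3]
contact_force: [0.0, 0.1, -0.5]
gripper_width: 0.0002
t 5.65 gate pos [-1.000e-04  1.018e-01  2.334e-01] F gate [0.02, 0.07, -0.5] w 0.000
turn sign 1 [-1.7992e+02  2.0000e-02  3.0000e-02]
turn sign -1 [ 0.08  0.02 -0.01]
tool axes in gate: [(-0.0, -0.0, -1.0), (0.001, -1.0, 0.0), (-1.0, -0.001, 0.0)]
(0, 0.1, 0.168) -> [ 0.0654  0.0017 -0.0002]
```

View pics/side5.png

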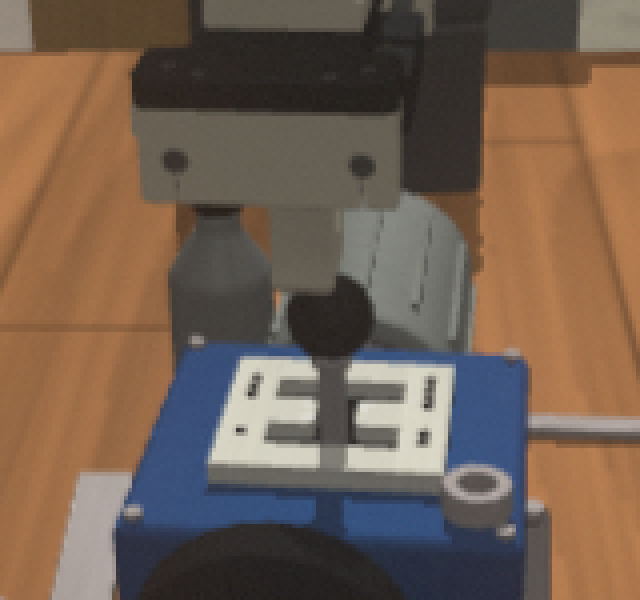

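View pics/top5.png

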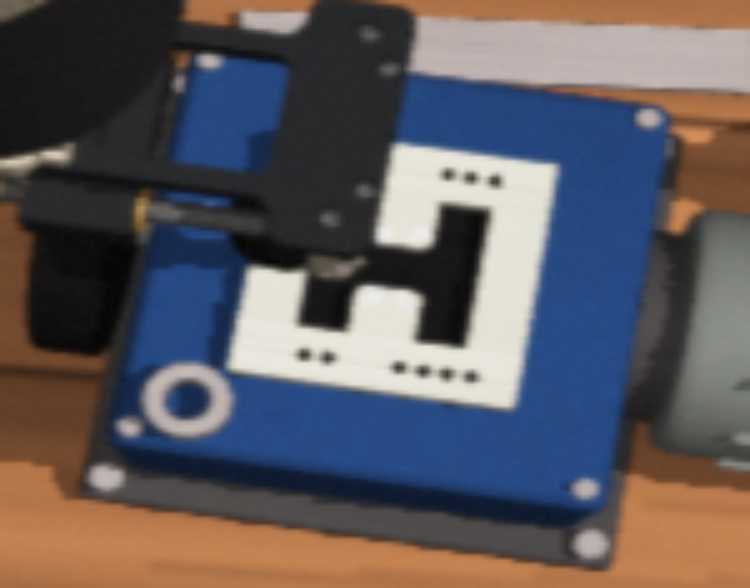

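The shaft sits at about (335,262) in the top crop, in line with the crossbar. The fingers are to its left, so I lower them and push right.

```bash
python3 -m creep '[{"ax":0,"ay":0,"az":0,"tx":0.03,"ty":0,"tz":0,"fingers":0},{"ax":0,"ay":0,"az":0,"tx":0.055,"ty":0,"tz":0,"fingers":0},{"ax":0,"ay":0,"az":0,"tx":0.065,"ty":0.005,"tz":0,"fingers":0},{"ax":0,"ay":0,"az":0,"tx":0.065,"ty":0.015,"tz":0,"fingers":0},{"ax":0,"ay":0,"az":0,"tx":0.065,"ty":0.022,"tz":0,"fingers":0}]'; 
python3 -m creep '[{"ax":0,"ay":0,"az":0,"tx":0,"ty":0.004,"tz":0,"fingers":0},{"ax":0,"ay":0,"az":0,"tx":0,"ty":0.008,"tz":0,"fingers":0},{"ax":0,"ay":0,"az":0,"tx":0,"ty":0.012,"tz":0,"fingers":0},{"ax":0,"ay":0,"az":0,"tx":0,"ty":0.016,"tz":0,"fingers":0},{"ax":0,"ay":0,"az":0,"tx":0,"ty":0.02,"tz":0,"fingers":0}]'
python3 - <<'E'
from h import *
plan([(0,0.003,.168)])
t=viewer.capture("top");s=viewer.capture("side"); cv2.imwrite(f"pics/side6.png",s["pixels"][150:310,240:400].repeat(4,0).repeat(4,1)[:600]);cv2.imwrite(f"pics/top6.png",cv2.resize(t["pixels"][195:335,255:405],None,fx=5,fy=4.2))
E
```

```text
time_s: 6.25
tcp_pos: [0.5894, 0.1586, 0.1693]
eef_rot: [164.4, 90.0, -20.1]
contact_force: [-0.3, -0.4, -0.1]
gripper_width: 0.0006
time_s: 6.75
tcp_pos: [0.5877, 0.1402, 0.1694]
eef_rot: [-145.4, 89.9, 30.2]
contact_force: [0.4, 3.2, 2.5]
gripper_width: 0.0001
t 6.75 gate pos [0.0007 0.0594 0.1694] F gate [0.14, 3.2, 2.54] w 0.000
turn sign 1 [-1.7998e+02 -1.0000e-01 -1.5000e-01]
turn sign -1 [ 0.02 -0.1   0.07]
tool axes in gate: [(0.002, 0.001, -1.0), (0.0, -1.0, -0.001), (-1.0, -0.0, -0.002)]
(0, 0.003, 0.168) -> [0.0013 0.0564 0.0007]
```

View pics/side6.png

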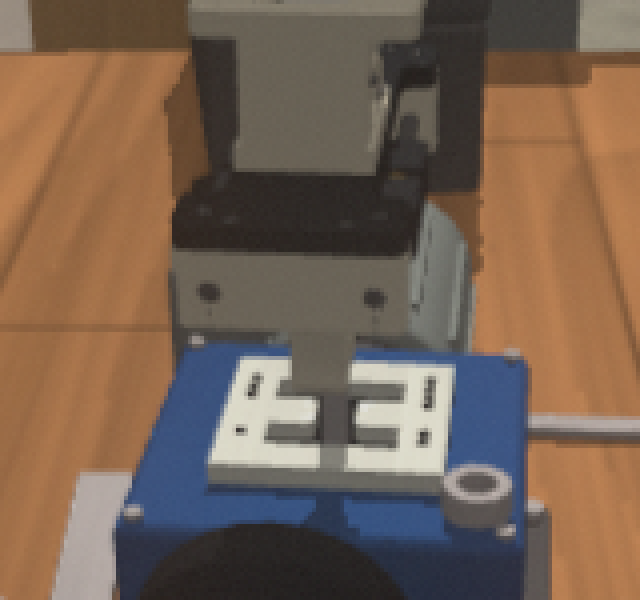

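View pics/top6.png

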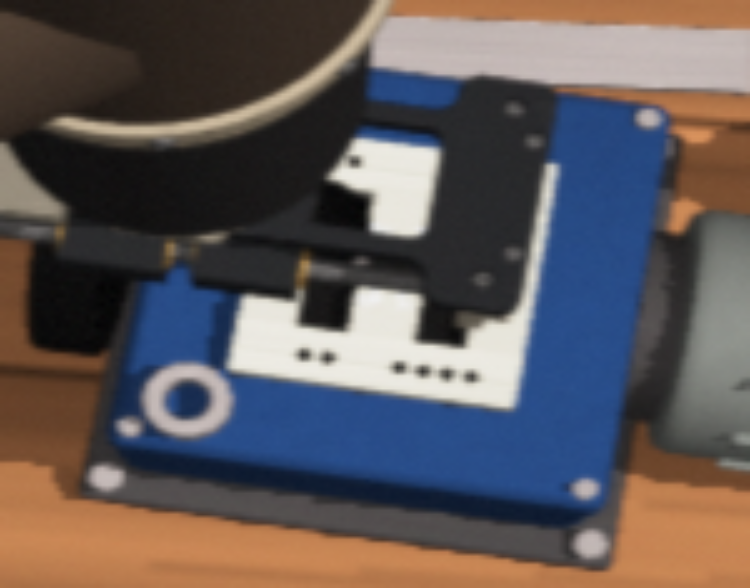

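The fingers hide the knob, but 3.2 N at this speed is consistent with the lever sliding. I keep going right and watch the force.

```bash
python3 -m creep '[{"ax":0,"ay":0,"az":0,"tx":0,"ty":0.003,"tz":0,"fingers":0},{"ax":0,"ay":0,"az":0,"tx":0,"ty":0.006,"tz":0,"fingers":0},{"ax":0,"ay":0,"az":0,"tx":0,"ty":0.009,"tz":0,"fingers":0},{"ax":0,"ay":0,"az":0,"tx":0,"ty":0.012,"tz":0,"fingers":0}]'; 
python3 -m creep '[{"ax":0,"ay":0,"az":0,"tx":0,"ty":0.003,"tz":0,"fingers":0},{"ax":0,"ay":0,"az":0,"tx":0,"ty":0.006,"tz":0,"fingers":0},{"ax":0,"ay":0,"az":0,"tx":0,"ty":0.009,"tz":0,"fingers":0},{"ax":0,"ay":0,"az":0,"tx":0,"ty":0.012,"tz":0,"fingers":0}]'
python3 - <<'E'
from h import *
plan([(0,0.003,.168)])
t=viewer.capture("top");s=viewer.capture("side"); cv2.imwrite(f"pics/side7.png",s["pixels"][150:310,240:400].repeat(4,0).repeat(4,1)[:600]);cv2.imwrite(f"pics/top7.png",cv2.resize(t["pixels"][195:335,255:405],None,fx=5,fy=4.2))
E
```

```text
time_s: 7.25
tcp_pos: [0.5861, 0.1276, 0.1685]
eef_rot: [35.2, 90.0, -149.2]
contact_force: [-0.9, 1.4, 3.1]
gripper_width: 0.0006
time_s: 7.65
tcp_pos: [0.5852, 0.1156, 0.1685]
eef_rot: [23.6, 90.0, -160.8]
contact_force: [1.7, 1.7, 1.6]
gripper_width: 0.0004
t 7.65 gate pos [0.     0.0347 0.1685] F gate [1.51, 1.83, 1.56] w 0.000
turn sign 1 [ 1.7999e+02 -1.0000e-02 -1.0000e-02]
turn sign -1 [-0.01  0.01 -0.  ]
tool axes in gate: [(-0.0, -0.0, -1.0), (-0.0, -1.0, 0.0), (-1.0, 0.0, 0.0)]
(0, 0.003, 0.168) -> [0.0005 0.0317 0.    ]
```

View pics/side7.png

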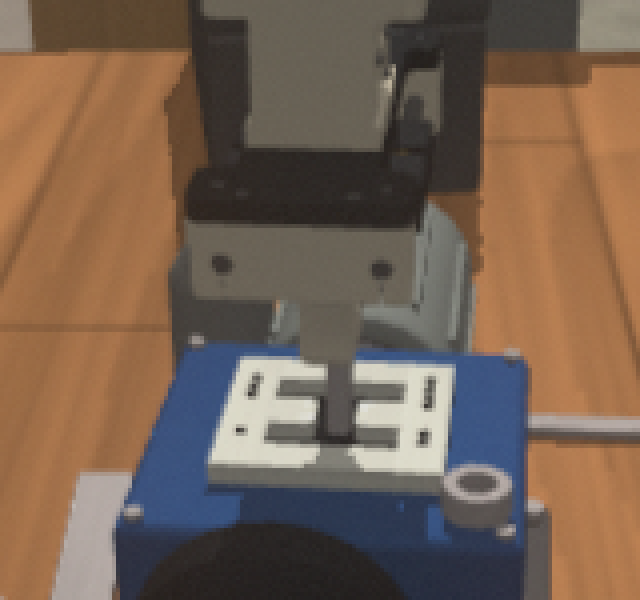

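The shaft now stands in the crossbar at about (340,400), moving right as intended. Another 32 mm to go.

```bash
python3 -m creep '[{"ax":0,"ay":0,"az":0,"tx":0,"ty":0.004,"tz":0,"fingers":0},{"ax":0,"ay":0,"az":0,"tx":0,"ty":0.008,"tz":0,"fingers":0},{"ax":0,"ay":0,"az":0,"tx":0,"ty":0.012,"tz":0,"fingers":0},{"ax":0,"ay":0,"az":0,"tx":0,"ty":0.016,"tz":0,"fingers":0},{"ax":0,"ay":0,"az":0,"tx":0,"ty":0.019,"tz":0,"fingers":0}]'; 
python3 -m creep '[{"ax":0,"ay":0,"az":0,"tx":0,"ty":0.003,"tz":0,"fingers":0},{"ax":0,"ay":0,"az":0,"tx":0,"ty":0.006,"tz":0,"fingers":0},{"ax":0,"ay":0,"az":0,"tx":0,"ty":0.009,"tz":0,"fingers":0},{"ax":0,"ay":0,"az":0,"tx":0,"ty":0.012,"tz":0,"fingers":0},{"ax":0,"ay":0,"az":0,"tx":0,"ty":0.012,"tz":0,"fingers":0}]'
python3 - <<'E'
from h import *
plan([(0,0.003,.168)])
t=viewer.capture("top");s=viewer.capture("side"); cv2.imwrite(f"pics/side8.png",s["pixels"][150:310,240:400].repeat(4,0).repeat(4,1)[:600]);cv2.imwrite(f"pics/top8.png",cv2.resize(t["pixels"][195:335,255:405],None,fx=5,fy=4.2))
E
```

```text
time_s: 8.25
tcp_pos: [0.5838, 0.0965, 0.1685]
eef_rot: [47.0, 90.0, -137.4]
contact_force: [0.2, 1.2, 1.6]
gripper_width: 0.0005
time_s: 8.75
tcp_pos: [0.5827, 0.0846, 0.1683]
eef_rot: [25.2, 90.0, -159.2]
contact_force: [0.9, 0.4, 0.6]
gripper_width: 0.0005
t 8.75 gate pos [-1.000e-04  3.600e-03  1.683e-01] F gate [0.9, 0.42, 0.56] w 0.000
turn sign 1 [ 1.7997e+02 -2.0000e-02 -5.0000e-02]
turn sign -1 [-0.03  0.03 -0.02]
tool axes in gate: [(-0.001, -0.0, -1.0), (-0.001, -1.0, 0.0), (-1.0, 0.001, 0.001)]
(0, 0.003, 0.168) -> [ 0.0003  0.0006 -0.0001]
```

View pics/side8.png

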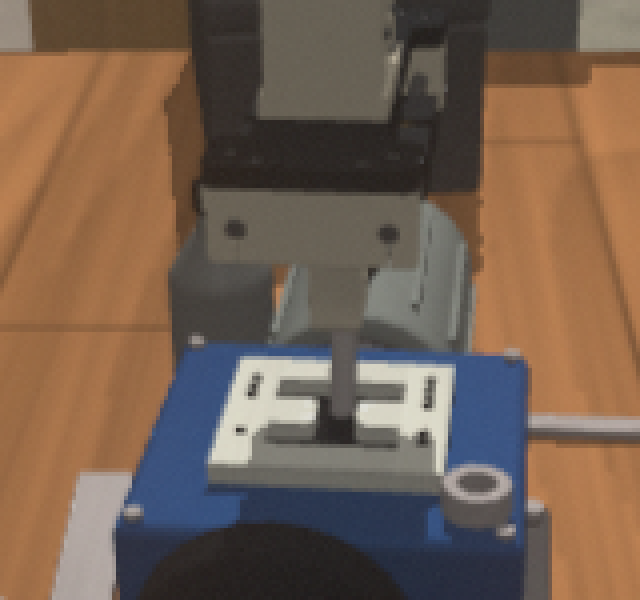

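View pics/top8.png

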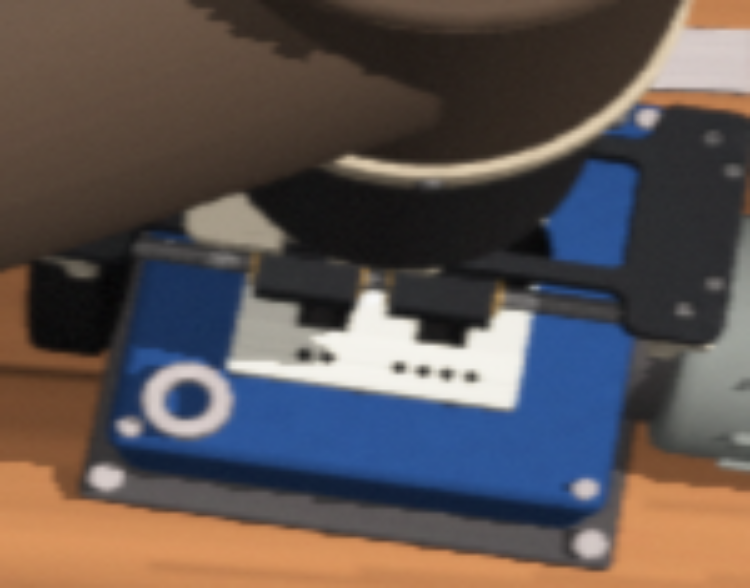

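```bash
python3 -m creep '[{"ax":0,"ay":0,"az":0,"tx":0,"ty":-0.01,"tz":0,"fingers":0},{"ax":0,"ay":0,"az":0,"tx":0,"ty":-0.02,"tz":0,"fingers":0},{"ax":0,"ay":0,"az":0,"tx":-0.03,"ty":-0.022,"tz":0,"fingers":0},{"ax":0,"ay":0,"az":0,"tx":-0.06,"ty":-0.022,"tz":0,"fingers":0},{"ax":0,"ay":0,"az":0,"tx":-0.066,"ty":-0.015,"tz":0.015,"fingers":0}]'; 
python3 -m creep '[{"ax":0,"ay":0,"az":0,"tx":0,"ty":0.015,"tz":0.045,"fingers":0},{"ax":0,"ay":0,"az":0,"tx":0,"ty":0.055,"tz":0.06,"fingers":0},{"ax":0,"ay":0,"az":0,"tx":0,"ty":0.055,"tz":0.06,"fingers":0},{"ax":0,"ay":0,"az":0,"tx":0,"ty":0.055,"tz":0.06,"fingers":0}]'
python3 - <<'E'
from h import *
plan([(-.06,-0.036,.168)])
t=viewer.capture("top");s=viewer.capture("side"); cv2.imwrite(f"pics/side9.png",s["pixels"][150:310,240:400].repeat(4,0).repeat(4,1)[:600]);cv2.imwrite(f"pics/top9.png",cv2.resize(t["pixels"][195:335,255:405],None,fx=5,fy=4.2))
E
```

```text
time_s: 9.35
tcp_pos: [0.5717, 0.103, 0.2378]
eef_rot: [-165.3, 89.7, 10.3]
contact_force: [-0.2, -0.4, 0.2]
gripper_width: 0.0003
time_s: 9.75
tcp_pos: [0.505, 0.0511, 0.2353]
eef_rot: [-155.1, 89.9, 20.5]
contact_force: [1.3, 0.9, 0.4]
gripper_width: 0.0001
t 9.75 gate pos [-0.0749 -0.0357  0.2353] F gate [1.22, 0.96, 0.41] w 0.000
turn sign 1 [1.7998e+02 5.0000e-02 1.2000e-01]
turn sign -1 [-0.02 -0.07  0.03]
tool axes in gate: [(0.001, 0.001, -1.0), (-0.0, -1.0, -0.001), (-1.0, 0.0, -0.001)]
(-0.06, -0.036, 0.168) -> [ 0.0673  0.0003 -0.0148]
```

View pics/side9.png

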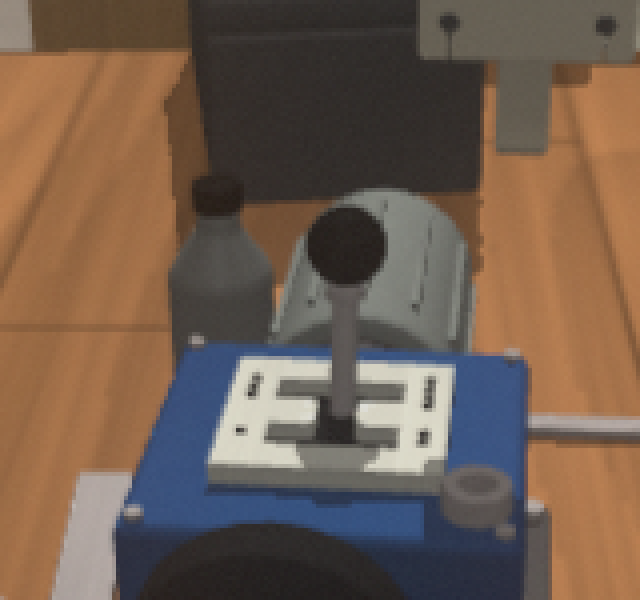

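View pics/top9.png

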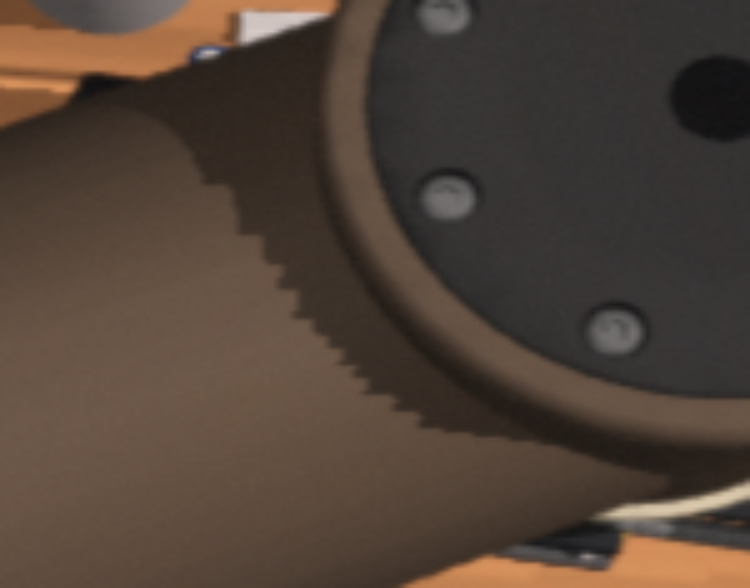

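Run:
```python
from h import *
s=viewer.capture("side")
g=s["pixels"].astype(int).max(2)[190:232,305:350]<50
m,st,ce=blob(g); print(ce+[305,190],st)
u,v=326.5,211.5
for z in (.183,.186,.19): print(z,w2g(onz(s,u,v,z)))
print("calib ref: start",w2g(onz(s,303.6,229.7,.1845)))
```

```text
[326.02816901 210.98943662] [ 12  12  19  19 284]
0.183 [ 0.00142734 -0.04236496  0.183     ]
0.186 [ 0.0007364  -0.03578527  0.186     ]
0.19 [-1.84858102e-04 -2.70123478e-02  1.90000000e-01]
calib ref: start [0.03123796 0.0359655  0.1845    ]
```

The knob is measured at gate (0.001, -0.036), in the middle of the right leg at the crossbar. Next I lower on the near side and push forward.

```bash
python3 -m creep '[{"ax":0,"ay":0,"az":0,"tx":0.03,"ty":0,"tz":0,"fingers":0},{"ax":0,"ay":0,"az":0,"tx":0.06,"ty":0,"tz":-0.005,"fingers":0},{"ax":0,"ay":0,"az":0,"tx":0.067,"ty":0,"tz":-0.02,"fingers":0},{"ax":0,"ay":0,"az":0,"tx":0.067,"ty":0,"tz":-0.033,"fingers":0},{"ax":0,"ay":0,"az":0,"tx":0.067,"ty":0,"tz":-0.04,"fingers":0}]'; 
python3 -m creep '[{"ax":0,"ay":0,"az":0,"tx":0,"ty":0,"tz":-0.004,"fingers":0},{"ax":0,"ay":0,"az":0,"tx":0,"ty":0,"tz":-0.008,"fingers":0},{"ax":0,"ay":0,"az":0,"tx":0,"ty":0,"tz":-0.012,"fingers":0},{"ax":0,"ay":0,"az":0,"tx":0,"ty":0,"tz":-0.016,"fingers":0}]'
python3 - <<'E'
from h import *
plan([(.0085,-0.036,.168)])
s=viewer.capture("side"); cv2.imwrite(f"pics/side10.png",s["pixels"][150:310,240:400].repeat(4,0).repeat(4,1)[:600])
E
```

```text
time_s: 10.4
tcp_pos: [0.5467, 0.0483, 0.1675]
eef_rot: [82.8, 90.0, -101.6]
contact_force: [-0.7, 0.5, -0.3]
gripper_width: 0.0002
time_s: 10.8
tcp_pos: [0.5609, 0.0466, 0.168]
eef_rot: [-132.3, 90.0, 43.3]
contact_force: [-1.3, -0.4, 1.1]
gripper_width: 0.0004
t 10.80 gate pos [-0.0189 -0.036   0.168 ] F gate [-1.23, -0.53, 1.11] w 0.000
turn sign 1 [1.7999e+02 3.0000e-02 2.0000e-02]
turn sign -1 [-0.01 -0.02  0.02]
tool axes in gate: [(0.0, 0.0, -1.0), (-0.0, -1.0, -0.0), (-1.0, 0.0, -0.0)]
(0.0085, -0.036, 0.168) -> [ 0.0001  0.     -0.0274]
```

View pics/side10.png

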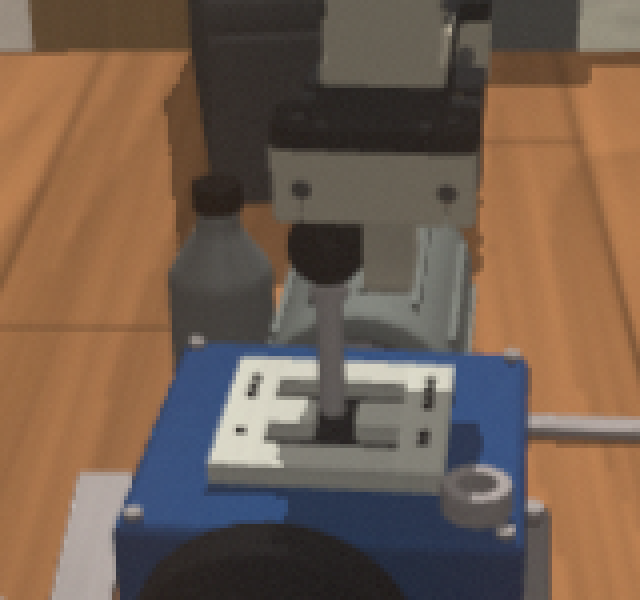

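The knob has started forward, now at about (325,250), pushed by the finger at (390,260). I continue in small steps.

```bash
python3 -m creep '[{"ax":0,"ay":0,"az":0,"tx":0,"ty":0,"tz":-0.004,"fingers":0},{"ax":0,"ay":0,"az":0,"tx":0,"ty":0,"tz":-0.008,"fingers":0},{"ax":0,"ay":0,"az":0,"tx":0,"ty":0,"tz":-0.012,"fingers":0},{"ax":0,"ay":0,"az":0,"tx":0,"ty":0,"tz":-0.016,"fingers":0},{"ax":0,"ay":0,"az":0,"tx":0,"ty":0,"tz":-0.019,"fingers":0}]'; 
python3 -m creep '[{"ax":0,"ay":0,"az":0,"tx":0,"ty":0,"tz":-0.002,"fingers":0},{"ax":0,"ay":0,"az":0,"tx":0,"ty":0,"tz":-0.004,"fingers":0},{"ax":0,"ay":0,"az":0,"tx":0,"ty":0,"tz":-0.006,"fingers":0}]'
python3 - <<'E'
from h import *
plan([(.0085,-0.036,.168)])
s=viewer.capture("side"); cv2.imwrite(f"pics/side11.png",s["pixels"][150:310,240:400].repeat(4,0).repeat(4,1)[:600])
E
```

```text
time_s: 11.35
tcp_pos: [0.5799, 0.0449, 0.1674]
eef_rot: [34.1, 90.0, -150.3]
contact_force: [-2.3, -1.0, 1.5]
gripper_width: 0.0009
time_s: 11.65
tcp_pos: [0.5855, 0.0446, 0.1672]
eef_rot: [12.8, 89.9, -171.7]
contact_force: [-2.1, -0.8, -1.0]
gripper_width: 0.0007
t 11.65 gate pos [ 0.0058 -0.0361  0.1672] F gate [-2.06, -0.95, -0.97] w 0.001
turn sign 1 [ 1.7998e+02 -2.0000e-02 -8.0000e-02]
turn sign -1 [-0.02  0.05 -0.01]
tool axes in gate: [(-0.001, -0.0, -1.0), (-0.0, -1.0, 0.0), (-1.0, 0.0, 0.001)]
(0.0085, -0.036, 0.168) -> [-0.0008 -0.0001 -0.0027]
```

View pics/side11.png

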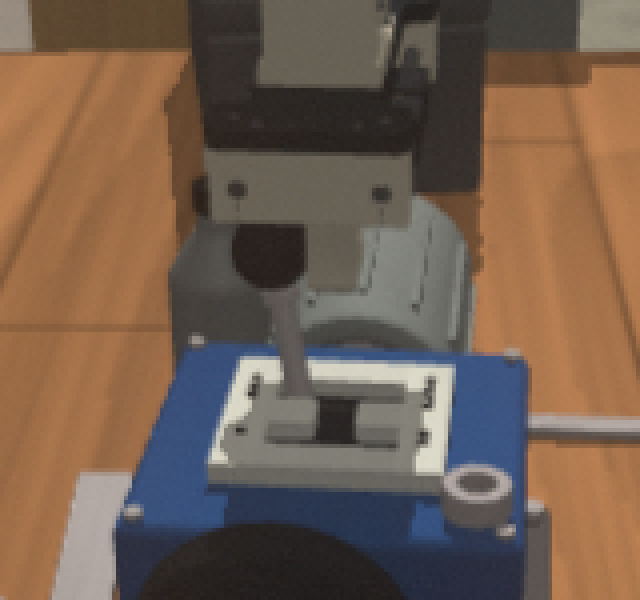

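The shaft is near the far end of the right slot, but the force is still only the sliding 2 N. I go on in 1 mm steps until the stop shows in the force.

```bash
python3 -m creep '[{"ax":0,"ay":0,"az":0,"tx":0,"ty":0,"tz":-0.001,"fingers":0},{"ax":0,"ay":0,"az":0,"tx":0,"ty":0,"tz":-0.002,"fingers":0},{"ax":0,"ay":0,"az":0,"tx":0,"ty":0,"tz":-0.002,"fingers":0}]'; 
python3 -m creep '[{"ax":0,"ay":0,"az":0,"tx":0,"ty":0,"tz":-0.001,"fingers":0},{"ax":0,"ay":0,"az":0,"tx":0,"ty":0,"tz":-0.001,"fingers":0}]'
```

```text
time_s: 12.0
tcp_pos: [0.5879, 0.0446, 0.1674]
eef_rot: [-31.2, 90.0, 144.4]
contact_force: [-2.6, -0.1, -2.0]
gripper_width: 0.0008
time_s: 12.2
tcp_pos: [0.589, 0.0445, 0.1676]
eef_rot: [-157.9, 90.0, 17.7]
contact_force: [-1.6, -0.4, -1.5]
gripper_width: 0.0
```

```bash
python3 -m creep '[{"ax":0,"ay":0,"az":0,"tx":0,"ty":0,"tz":-0.001,"fingers":0},{"ax":0,"ay":0,"az":0,"tx":0,"ty":0,"tz":-0.001,"fingers":0}]'
python3 -m creep '[{"ax":0,"ay":0,"az":0,"tx":0,"ty":0,"tz":-0.001,"fingers":0},{"ax":0,"ay":0,"az":0,"tx":0,"ty":0,"tz":-0.001,"fingers":0}]'
python3 - <<'E'
from h import *
plan([(.0085,-0.036,.168)])
E
```

```text
time_s: 12.4
tcp_pos: [0.5898, 0.0445, 0.1675]
eef_rot: [-40.2, 90.0, 135.4]
contact_force: [-1.9, 1.0, -1.9]
gripper_width: 0.0005
time_s: 12.6
tcp_pos: [0.5907, 0.0443, 0.1674]
eef_rot: [7.0, 90.0, -177.4]
contact_force: [-2.9, 0.4, -1.2]
gripper_width: 0.0003
t 12.60 gate pos [ 0.011  -0.0359  0.1674] F gate [-2.96, 0.13, -1.19] w 0.000
turn sign 1 [ 1.7999e+02 -1.0000e-02 -4.0000e-02]
turn sign -1 [-0.01  0.03 -0.  ]
tool axes in gate: [(-0.0, -0.0, -1.0), (-0.0, -1.0, 0.0), (-1.0, 0.0, 0.0)]
(0.0085, -0.036, 0.168) -> [-0.0006  0.0001  0.0025]
```

```bash
python3 -m creep '[{"ax":0,"ay":0,"az":0,"tx":0,"ty":0,"tz":-0.001,"fingers":0},{"ax":0,"ay":0,"az":0,"tx":0,"ty":0,"tz":-0.001,"fingers":0}]'
python3 -m creep '[{"ax":0,"ay":0,"az":0,"tx":0,"ty":0,"tz":-0.001,"fingers":0},{"ax":0,"ay":0,"az":0,"tx":0,"ty":0,"tz":-0.001,"fingers":0}]'
python3 - <<'E'
from h import *
plan([(.0085,-0.036,.168)])
s=viewer.capture("side"); cv2.imwrite(f"pics/side12.png",s["pixels"][150:310,240:400].repeat(4,0).repeat(4,1)[:600])
E
```

```text
time_s: 12.8
tcp_pos: [0.5915, 0.0442, 0.1673]
eef_rot: [9.3, 90.0, -175.1]
contact_force: [-3.9, 0.5, -1.8]
gripper_width: 0.0006
time_s: 13.0
tcp_pos: [0.5924, 0.0441, 0.1673]
eef_rot: [11.9, 89.9, -172.5]
contact_force: [-4.4, 0.5, -3.1]
gripper_width: 0.0007
t 13.00 gate pos [ 0.0127 -0.036   0.1673] F gate [-4.45, 0.13, -3.1] w 0.001
turn sign 1 [ 1.7999e+02 -2.0000e-02 -8.0000e-02]
turn sign -1 [-0.01  0.05 -0.01]
tool axes in gate: [(-0.001, -0.0, -1.0), (-0.0, -1.0, 0.0), (-1.0, 0.0, 0.001)]
(0.0085, -0.036, 0.168) -> [-0.0007  0.      0.0042]
```

View pics/side12.png

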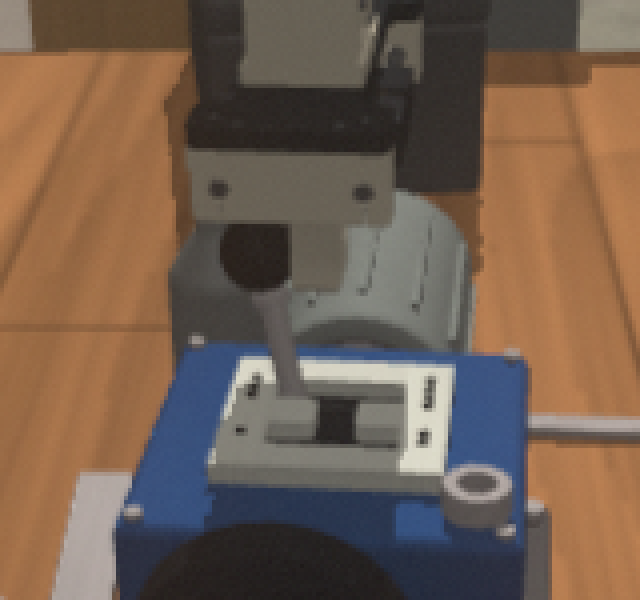

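```bash
python3 - <<'E'
from h import *
s=viewer.capture("side")
for u,v in ((304.5,213.5),(304.5,214.5)):
  for z in (.181,.183): print(u,v,z,w2g(onz(s,u,v,z)))
plan([])
E
python3 -m creep '[{"ax":0,"ay":0,"az":0,"tx":0,"ty":0,"tz":-0.001,"fingers":0},{"ax":0,"ay":0,"az":0,"tx":0,"ty":0,"tz":-0.001,"fingers":0}]'
python3 -m creep '[{"ax":0,"ay":0,"az":0,"tx":0,"ty":0,"tz":-0.001,"fingers":0},{"ax":0,"ay":0,"az":0,"tx":0,"ty":0,"tz":-0.001,"fingers":0}]'
```

```text
304.5 213.5 0.181 [ 0.04025944 -0.03480884  0.181     ]
304.5 213.5 0.183 [ 0.03956365 -0.03049557  0.183     ]
304.5 214.5 0.181 [ 0.03963815 -0.03058402  0.181     ]
304.5 214.5 0.183 [ 0.03894616 -0.02629664  0.183     ]
t 13.10 gate pos [ 0.0128 -0.036   0.1673] F gate [-5.25, 0.95, -3.96] w 0.000
turn sign 1 [ 1.7999e+02 -1.0000e-02 -7.0000e-02]
turn sign -1 [-0.01  0.04 -0.01]
tool axes in gate: [(-0.001, -0.0, -1.0), (-0.0, -1.0, 0.0), (-1.0, 0.0, 0.001)]
time_s: 13.3
tcp_pos: [0.5932, 0.044, 0.1672]
eef_rot: [9.6, 89.9, -174.9]
contact_force: [-5.4, 1.0, -3.9]
gripper_width: 0.0004
time_s: 13.5
tcp_pos: [0.594, 0.044, 0.1671]
eef_rot: [8.9, 89.9, -175.5]
contact_force: [-6.0, 1.4, -4.2]
gripper_width: 0.0001
```

The force rises steadily, now 6 N, and the knob is estimated at x ≈ 39 mm against 36 mm at the stop, so the lever is home. I back off toward the robot, rise and check.

```bash
python3 -m creep '[{"ax":0,"ay":0,"az":0,"tx":0,"ty":0,"tz":0.008,"fingers":0},{"ax":0,"ay":0,"az":0,"tx":0,"ty":0,"tz":0.02,"fingers":0},{"ax":0,"ay":0,"az":0,"tx":0,"ty":0,"tz":0.04,"fingers":0},{"ax":0,"ay":0,"az":0,"tx":-0.03,"ty":0,"tz":0.05,"fingers":0},{"ax":0,"ay":0,"az":0,"tx":-0.06,"ty":0,"tz":0.05,"fingers":0}]'
python3 -m creep '[{"ax":0,"ay":0,"az":0,"tx":-0.04,"ty":0,"tz":0.03,"fingers":0},{"ax":0,"ay":0,"az":0,"tx":-0.08,"ty":0.03,"tz":0.05,"fingers":0},{"ax":0,"ay":0,"az":0,"tx":-0.08,"ty":0.07,"tz":0.05,"fingers":0},{"ax":0,"ay":0,"az":0,"tx":-0.08,"ty":0.11,"tz":0.05,"fingers":0},{"ax":0,"ay":0,"az":0,"tx":-0.08,"ty":0.15,"tz":0.05,"fingers":0}]'
python3 - <<'E'
from h import *
plan([])
s=viewer.capture("side"); cv2.imwrite(f"pics/side13.png",s["pixels"][150:310,240:400].repeat(4,0).repeat(4,1)[:600])
t=viewer.capture("top");cv2.imwrite("pics/top13.png",t["pixels"])
E
```

```text
time_s: 14.0
tcp_pos: [0.5437, 0.0477, 0.229]
eef_rot: [-178.5, 89.9, -2.8]
contact_force: [1.4, 0.1, 0.1]
gripper_width: 0.0002
time_s: 14.5
tcp_pos: [0.4835, -0.099, 0.3096]
eef_rot: [-173.6, 89.7, 2.1]
contact_force: [1.6, -0.0, -0.7]
gripper_width: 0.0002
t 14.50 gate pos [-0.0849 -0.1871  0.3096] F gate [1.57, 0.07, -0.72] w 0.000
turn sign 1 [-1.7993e+02 -6.0000e-02 -5.0000e-01]
turn sign -1 [ 0.07 -0.32  0.04]
tool axes in gate: [(0.006, 0.001, -1.0), (0.001, -1.0, -0.001), (-1.0, -0.001, -0.006)]
```

View pics/side13.png

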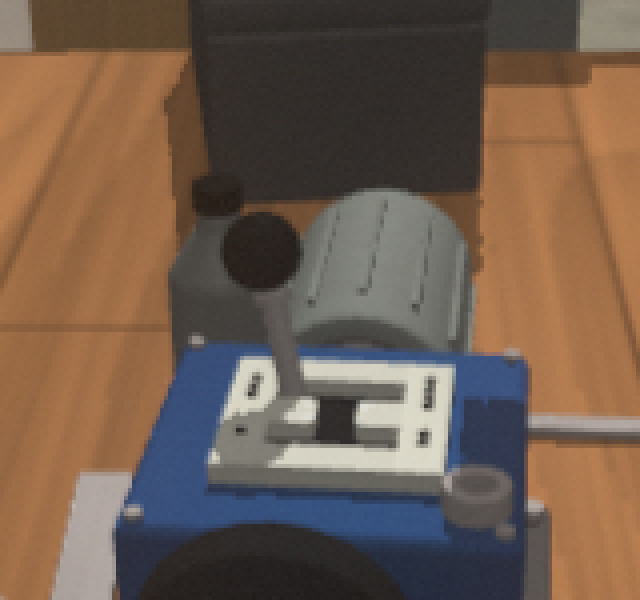

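View pics/top13.png

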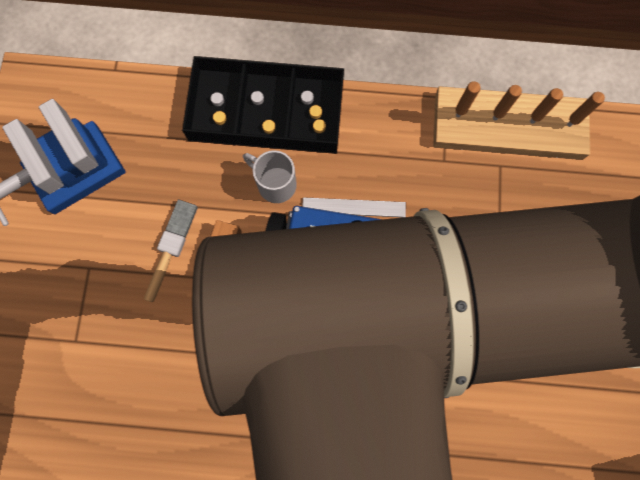

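Run:
```python
from h import *
s=viewer.capture("side")
g=s["pixels"].astype(int).max(2)[192:232,290:325]<58
m,st,ce=blob(g); print(ce+[290,192],st)
for u,v in (ce+[290,192],(305.5,212.8)):
  for z in (.180,.182,.184):
    p=w2g(onz(s,u,v,z)); print(round(u,1),round(v,1),p.round(4),"|r|",np.linalg.norm(p-[0,0,.025]).round(4),"fwd",np.arcsin(p[0]/.165).round(3),np.arctan2(p[0],z-.025).round(3))
```

```text
[305.3713355  196.28338762] [  0   0  35  13 307]
305.4 196.3 [ 0.0507 -0.1171  0.18  ] |r| 0.2007 fwd 0.312 0.316
305.4 196.3 [ 0.0499 -0.1123  0.182 ] |r| 0.1994 fwd 0.307 0.308
305.4 196.3 [ 0.0491 -0.1075  0.184 ] |r| 0.1981 fwd 0.302 0.3
305.5 212.8 [ 0.0392 -0.0401  0.18  ] |r| 0.1648 fwd 0.24 0.248
305.5 212.8 [ 0.0386 -0.0358  0.182 ] |r| 0.1656 fwd 0.236 0.241
305.5 212.8 [ 0.0379 -0.0314  0.184 ] |r| 0.1664 fwd 0.232 0.234
```

From the side view the lever's forward tilt is about 0.235 rad and its side tilt about 0.22 rad, so it is at the stop. I swing the arm back to the left, high up, to clear the top view for a cross-check.

```bash
python3 -m creep '[{"ax":0,"ay":0,"az":0,"tx":0,"ty":-0.04,"tz":0,"fingers":0},{"ax":0,"ay":0,"az":0,"tx":0,"ty":-0.08,"tz":0,"fingers":0},{"ax":0,"ay":0,"az":0,"tx":0,"ty":-0.12,"tz":0,"fingers":0},{"ax":0,"ay":0,"az":0,"tx":0,"ty":-0.16,"tz":0,"fingers":0},{"ax":0,"ay":0,"az":0,"tx":0,"ty":-0.2,"tz":0,"fingers":0}]'
python3 -m creep '[{"ax":0,"ay":0,"az":0,"tx":0,"ty":-0.045,"tz":0.01,"fingers":0},{"ax":0,"ay":0,"az":0,"tx":0,"ty":-0.09,"tz":0.02,"fingers":0},{"ax":0,"ay":0,"az":0,"tx":0,"ty":-0.135,"tz":0.03,"fingers":0},{"ax":0,"ay":0,"az":0,"tx":0,"ty":-0.18,"tz":0.04,"fingers":0},{"ax":0,"ay":0,"az":0,"tx":0,"ty":-0.22,"tz":0.06,"fingers":0}]'
python3 -m creep '[{"ax":0,"ay":0,"az":0,"tx":0,"ty":-0.04,"tz":0.02,"fingers":0},{"ax":0,"ay":0,"az":0,"tx":0,"ty":-0.08,"tz":0.04,"fingers":0},{"ax":0,"ay":0,"az":0,"tx":0,"ty":-0.12,"tz":0.06,"fingers":0},{"ax":0,"ay":0,"az":0,"tx":0,"ty":-0.16,"tz":0.08,"fingers":0},{"ax":0,"ay":0,"az":0,"tx":0,"ty":-0.2,"tz":0.1,"fingers":0}]'
python3 - <<'E'
from h import *
plan([])
t=viewer.capture("top");cv2.imwrite("pics/top14.png",t["pixels"])
E
```

```text
time_s: 15.15
tcp_pos: [0.4989, 0.1041, 0.3085]
eef_rot: [-152.9, 89.8, 22.7]
contact_force: [1.3, 0.2, 0.2]
gripper_width: 0.0004
time_s: 15.65
tcp_pos: [0.4554, 0.3287, 0.308]
eef_rot: [-140.2, 89.9, 35.4]
contact_force: [1.5, 0.1, 0.4]
gripper_width: 0.0002
time_s: 16.15
tcp_pos: [0.3698, 0.5352, 0.3085]
eef_rot: [-115.9, 89.9, 59.8]
contact_force: [1.3, -0.0, 0.8]
gripper_width: 0.0004
t 16.15 gate pos [-0.247   0.4365  0.3085] F gate [1.26, 0.06, 0.76] w 0.000
turn sign 1 [-1.7993e+02 -2.0000e-01 -1.0000e-01]
turn sign -1 [ 0.07 -0.06  0.13]
tool axes in gate: [(0.001, 0.002, -1.0), (0.001, -1.0, -0.002), (-1.0, -0.001, -0.001)]
```

View pics/top14.png

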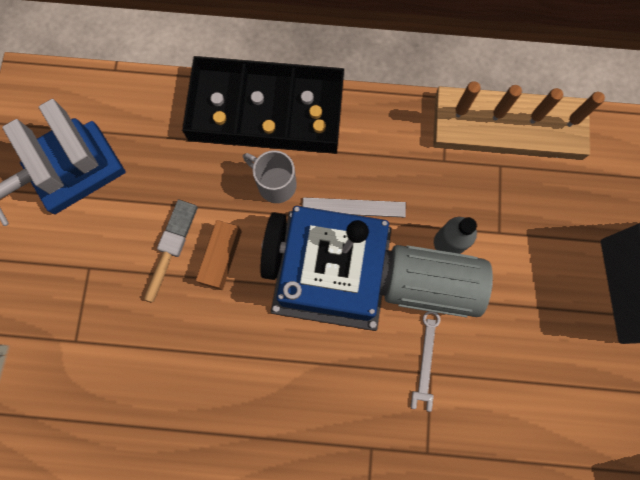

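Run:
```python
from h import *
t=viewer.capture("top"); s=viewer.capture("side")
x0,y0=342,216
g=t["pixels"].astype(int).max(2)[y0:248,x0:374]<45
m,st,ce=blob(g); (cx,cy),rad=cv2.minEnclosingCircle(np.argwhere(m)[:,::-1].astype(np.float32)); p=(cx+x0,cy+y0); print(p,rad)
k,e=tri(t,p,s,(305.5,212.8)); kg=w2g(k); print("knob gate",kg,e,"fwd",np.arctan2(kg[0],kg[2]-.025),"side",np.arctan2(-kg[1],kg[2]-.025))
q=w2g(onz(t,*p,.182));print("top-only",q,"fwd",np.arctan2(q[0],.157),"side",np.arctan2(-q[1],.157))
a=cv2.imread("pics/top0.png").astype(int);d=np.abs(a-t["pixels"]).max(2)>40
n,l,stt,_=cv2.connectedComponentsWithStats(d.astype(np.uint8));print([x.tolist() for x in stt[1:] if x[4]>12])
st=r.get_state();print(st["qd"].round(2),st["contact_force"])
```

```text
(356.6666669845581, 231.3333330154419) 11.2052583694458
knob gate [ 0.03670153 -0.02919697  0.18484975] 0.0016722519721080542 fwd 0.22568862433282447 side 0.18066107217805966
top-only [ 0.03656071 -0.02932068  0.182     ] fwd 0.2287932090067371 side 0.18462902830817046
[[304, 218, 40, 34, 716], [345, 220, 24, 24, 446], [289, 234, 14, 12, 96], [343, 245, 9, 8, 48]]
[-2.32 -1.84 -1.6   0.26 -0.39  1.07] [ 0.14593843 -0.32775556 -0.22381724]
```

The lever reads forward ≈ 0.226 rad and side ≈ 0.18 rad, and the slot itself keeps the side tilt at about 0.19 or more. The top images differ only at the lever and its shadow, so no loose item in that view has moved. I let the arm settle and hand in.

```bash
python3 -m creep '[{"ax":0,"ay":0,"az":0,"tx":0,"ty":0,"tz":0,"fingers":0},{"ax":0,"ay":0,"az":0,"tx":0,"ty":0,"tz":0,"fingers":0},{"ax":0,"ay":0,"az":0,"tx":0,"ty":0,"tz":0,"fingers":0}]'; python3 -c "
from plant import order
print(order.close_job())"
```

```text
time_s: 16.6
tcp_pos: [0.3721, 0.5319, 0.3083]
eef_rot: [-112.5, 89.9, 63.1]
contact_force: [0.0, -0.3, 0.2]
gripper_width: 0.0004
the job is handed in; nothing more can be done
None
```

The gear lever is in third, pushed fully forward in the far right slot, and I handed the job in at 16.6 s. I used the shut fingers to pull it back along the left leg to the crossbar, push it across to the right leg, and push it forward to its stop. The fingers then left it and the arm moved well clear.

- **Lever position:** with the arm clear, both cameras together put it at about 0.226 rad forward (0.185 needed) and 0.18 rad to the side (0.16 needed).
- **Disagreement:** the side view alone read about 0.235 rad forward and 0.22 rad to the side, so the views differ by about 0.04 rad on the side tilt. Both are above the limit, and the slot itself holds the lever at about 0.19 rad or more.
- **Forces:** the highest reading I took was about 7.5 N in total at the forward stop, limit 35 N. It rose gradually there, with no sharp step to mark the stop.
- **Loose items:** comparing the top view before and after, only the lever and its shadow changed.
- **Refused commands:** the first two move commands were rejected for leaving out fields. They moved nothing.

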